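Scan the rebuilt injectors and sort them by tag

TASK

Take the hand-held reader from its dock and, while the injectors still lie on the mat, scan the tag of each one in order from left to right: point the beam at the centre of the tag from about 9 cm away and hold it steady there for a good three seconds. Put the reader back upright in its dock as it stood, then lay every injector with a round tag in a lane of the rack with the round markers (pass) and every one with an oblong tag in the rack with the oblong markers (reject), barrel down in both notches. Leave the tape and the tin where they are.

Things in the scene. Friction and masses are not known exactly. Their poses are not given: they have to be found in the camera images.
- scanner: grey hand-held code reader in its dock, 230 g. Origin: centre of underside; z up, front -x. Foot 50 (x) x 44 (y) x 28 high; above it an upright grip 30 (x) x 26 (y), z = 28 to 112 (34 x 30 cap from z = 104): take it from above across the 26 mm (y) at z = 80. A black round nose at the lower front points forward and 45 degrees down
- scanner_window: the glass window at the end of the reader's nose. Origin: centre of the window, in the reader's frame at x = -42, y = 0, z = 14 mm; its z axis is the beam, which leaves along (-0.707, 0, -0.707) of the reader's frame. The window is rigidly part of the reader
- dock: black charging dock fixed on the bench, open to its front (-x). Origin: underside; same axes as the docked reader, whose origin then lies 6 mm above the dock's origin. Floor 6 mm thick; walls reach z = 18 on both sides (y) and behind (+x), 4 to 5 mm clear of the reader's foot
- mat: black rubber mat 200 (x) x 260 (y) x 3 mm fixed on the bench, the injectors waiting to be scanned lie on it; origin centre of its underside
- pass_rack: fixed rack with two round 28 mm brass discs (markers) on its base between the lanes. Origin: centre of underside. Base 120 (x) x 176 (y) x 4; two notched bars along y at x = -36 and +36. Three lanes along x at y = -58, 0, 58: 34 mm wide notches, floor z = 14, teeth to z = 24. An injector lies in any lane, either way round, underside at z = 14, its barrel middle (its y = 18) over the rack's x = 0.
- reject_rack: fixed rack with two oblong 50 x 14 mm brass plates (markers) on its base between the lanes. Origin: centre of underside. Base 120 (x) x 176 (y) x 4; two notched bars along y at x = -36 and +36. Three lanes along x at y = -58, 0, 58: 34 mm wide notches, floor z = 14, teeth to z = 24. An injector lies in any lane, either way round, underside at z = 14, its barrel middle (its y = 18) over the rack's x = 0.
- left_disc: pale rail injector 190 mm long, 500 g, tag: a round 28 mm brass disc; lies at the mat's left place seen from the robot, may be absent (one or none a place). Origin: underside, mid-length; y from thin tip (-) to black connector (+), z up. Take it from above across the barrel (24 mm wide in x, 25 high, y = -35 to 68) at y = 18. A stub behind rises to z = 48
- left_disc_tag (a point): centre of the top face of that tag, in the injector's frame at x = 0, y = -55, z = 24 mm; faces up (z). The tag sits on a dark steel clip whose flat foot, 44 mm wide (x), 14 long and 4 high, keeps the injector from rolling
- left_oblong: pale rail injector 190 mm long, 500 g, tag: an oblong 50 x 14 mm brass plate set crosswise; lies at the mat's left place seen from the robot, may be absent (one or none a place). Origin: underside, mid-length; y from thin tip (-) to black connector (+), z up. Take it from above across the barrel (24 mm wide in x, 25 high, y = -35 to 68) at y = 18. A stub behind rises to z = 48
- left_oblong_tag (a point): centre of the top face of that tag, in the injector's frame at x = 0, y = -55, z = 24 mm; faces up (z). The tag sits on a dark steel clip whose flat foot, 44 mm wide (x), 14 long and 4 high, keeps the injector from rolling
- middle_disc: pale rail injector 195 mm long, 500 g, tag: a round 28 mm brass disc; lies at the mat's middle place seen from the robot, may be absent (one or none a place). Origin: underside, mid-length; y from thin tip (-) to black connector (+), z up. Take it from above across the barrel (24 mm wide in x, 25 high, y = -35 to 68) at y = 18. A stub behind rises to z = 48
- middle_disc_tag (a point): centre of the top face of that tag, in the injector's frame at x = 0, y = -55, z = 24 mm; faces up (z). The tag sits on a dark steel clip whose flat foot, 44 mm wide (x), 14 long and 4 high, keeps the injector from rolling
- middle_oblong: pale rail injector 195 mm long, 500 g, tag: an oblong 50 x 14 mm brass plate set crosswise; lies at the mat's middle place seen from the robot, may be absent (one or none a place). Origin: underside, mid-length; y from thin tip (-) to black connector (+), z up. Take it from above across the barrel (24 mm wide in x, 25 high, y = -35 to 68) at y = 18. A stub behind rises to z = 48
- middle_oblong_tag (a point): centre of the top face of that tag, in the injector's frame at x = 0, y = -55, z = 24 mm; faces up (z). The tag sits on a dark steel clip whose flat foot, 44 mm wide (x), 14 long and 4 high, keeps the injector from rolling
- right_disc: pale rail injector 182 mm long, 500 g, tag: a round 28 mm brass disc; lies at the mat's right place seen from the robot, may be absent (one or none a place). Origin: underside, mid-length; y from thin tip (-) to black connector (+), z up. Take it from above across the barrel (24 mm wide in x, 25 high, y = -35 to 68) at y = 18. A stub behind rises to z = 48
- right_disc_tag (a point): centre of the top face of that tag, in the injector's frame at x = 0, y = -55, z = 24 mm; faces up (z). The tag sits on a dark steel clip whose flat foot, 44 mm wide (x), 14 long and 4 high, keeps the injector from rolling
- right_oblong: pale rail injector 182 mm long, 500 g, tag: an oblong 50 x 14 mm brass plate set crosswise; lies at the mat's right place seen from the robot, may be absent (one or none a place). Origin: underside, mid-length; y from thin tip (-) to black connector (+), z up. Take it from above across the barrel (24 mm wide in x, 25 high, y = -35 to 68) at y = 18. A stub behind rises to z = 48
- right_oblong_tag (a point): centre of the top face of that tag, in the injector's frame at x = 0, y = -55, z = 24 mm; faces up (z). The tag sits on a dark steel clip whose flat foot, 44 mm wide (x), 14 long and 4 high, keeps the injector from rolling
- tape: roll of black tape, 58 mm across, 19 high; bystander; origin under its centre
- tin: shallow blue grease tin, 68 mm across, 34 high; bystander; origin under its centre

How it is judged (in metres and radians):
On the way, in this order (a step that is already met when the one before it is completed fails the run):
1. the left injector, on the mat, has its tag scanned: beam within 11 mm of the tag's centre on either axis, window 60 to 120 mm away, held there for 3 s (((x of left_disc_tag in the frame of scanner_window between -0.011 and 0.011 m and y of left_disc_tag in the frame of scanner_window between -0.011 and 0.011 m and z of left_disc_tag in the frame of scanner_window between 0.06 and 0.12 m and z of left_disc in the frame of mat below 0.01 m) or (x of left_oblong_tag in the frame of scanner_window between -0.011 and 0.011 m and y of left_oblong_tag in the frame of scanner_window between -0.011 and 0.011 m and z of left_oblong_tag in the frame of scanner_window between 0.06 and 0.12 m and z of left_oblong in the frame of mat below 0.01 m))), for 3 s.
2. the middle injector, on the mat, has its tag scanned: beam within 11 mm of the tag's centre on either axis, window 60 to 120 mm away, held there for 3 s (((x of middle_disc_tag in the frame of scanner_window between -0.011 and 0.011 m and y of middle_disc_tag in the frame of scanner_window between -0.011 and 0.011 m and z of middle_disc_tag in the frame of scanner_window between 0.06 and 0.12 m and z of middle_disc in the frame of mat below 0.01 m) or (x of middle_oblong_tag in the frame of scanner_window between -0.011 and 0.011 m and y of middle_oblong_tag in the frame of scanner_window between -0.011 and 0.011 m and z of middle_oblong_tag in the frame of scanner_window between 0.06 and 0.12 m and z of middle_oblong in the frame of mat below 0.01 m))), for 3 s.
3. the right injector, on the mat, has its tag scanned: beam within 11 mm of the tag's centre on either axis, window 60 to 120 mm away, held there for 3 s (((x of right_disc_tag in the frame of scanner_window between -0.011 and 0.011 m and y of right_disc_tag in the frame of scanner_window between -0.011 and 0.011 m and z of right_disc_tag in the frame of scanner_window between 0.06 and 0.12 m and z of right_disc in the frame of mat below 0.01 m) or (x of right_oblong_tag in the frame of scanner_window between -0.011 and 0.011 m and y of right_oblong_tag in the frame of scanner_window between -0.011 and 0.011 m and z of right_oblong_tag in the frame of scanner_window between 0.06 and 0.12 m and z of right_oblong in the frame of mat below 0.01 m))), for 3 s.
4. the reader is back in its dock (horizontal distance between scanner and dock below 0.01 m and z of scanner in the frame of dock below 0.009 m and angle between scanner's own z axis and vertical below 0.1 rad and angle between the x axis of scanner and the x axis of dock, either way round below 0.2 rad and linear speed of scanner below 0.02 m/s and contact force between the fingers and scanner below 0.1 N), for 0.2 s.
At the end, for the whole second after the job is handed in: Reader upright in its dock (within 10 mm and 0.2 rad). Each injector at rest in a lane of the rack whose markers match its tag: in both notches (underside 9 to 19.5 mm above the rack's underside), along the lane within 0.15 rad, origin within 42 mm of the rack's middle lengthwise (horizontal distance between scanner and dock below 0.01 m and z of scanner in the frame of dock below 0.009 m and angle between scanner's own z axis and vertical below 0.1 rad and angle between the x axis of scanner and the x axis of dock, either way round below 0.2 rad and linear speed of each of scanner, left_disc, left_oblong, middle_disc, middle_oblong, right_disc, right_oblong below 0.02 m/s and x of left_disc in the frame of pass_rack between -0.042 and 0.042 m and y of left_disc in the frame of pass_rack between -0.071 and 0.071 m and z of left_disc in the frame of pass_rack between 0.009 and 0.0195 m and angle between the y axis of each of left_disc, middle_disc, right_disc and the x axis of pass_rack, either way round below 0.15 rad and angle between the z axis of each of left_disc, middle_disc, right_disc and the z axis of pass_rack, either way round below 0.3 rad and x of left_oblong in the frame of reject_rack between -0.042 and 0.042 m and y of left_oblong in the frame of reject_rack between -0.071 and 0.071 m and z of left_oblong in the frame of reject_rack between 0.009 and 0.0195 m and angle between the y axis of each of left_oblong, middle_oblong, right_oblong and the x axis of reject_rack, either way round below 0.15 rad and angle between the z axis of each of left_oblong, middle_oblong, right_oblong and the z axis of reject_rack, either way round below 0.3 rad and x of middle_disc in the frame of pass_rack between -0.042 and 0.042 m and y of middle_disc in the frame of pass_rack between -0.071 and 0.071 m and z of middle_disc in the frame of pass_rack between 0.009 and 0.0195 m and x of middle_oblong in the frame of reject_rack between -0.042 and 0.042 m and y of middle_oblong in the frame of reject_rack between -0.071 and 0.071 m and z of middle_oblong in the frame of reject_rack between 0.009 and 0.0195 m and x of right_disc in the frame of pass_rack between -0.042 and 0.042 m and y of right_disc in the frame of pass_rack between -0.071 and 0.071 m and z of right_disc in the frame of pass_rack between 0.009 and 0.0195 m and x of right_oblong in the frame of reject_rack between -0.042 and 0.042 m and y of right_oblong in the frame of reject_rack between -0.071 and 0.071 m and z of right_oblong in the frame of reject_rack between 0.009 and 0.0195 m); the robot touches nothing.
It fails at once if the tape or the tin is moved more than 3 cm (distance of any of tape, tin from where it was at the start of the episode above 0.03 m).
Of left_disc, left_oblong only 1 to 1 are there at a start; the rules pass over those that are not, and their reading is None.
Of middle_disc, middle_oblong, sleeve only 1 to 1 are there at a start; the rules pass over those that are not, and their reading is None.
Of right_disc, right_oblong only 1 to 1 are there at a start; the rules pass over those that are not, and their reading is None.
At some moment in a run one of left_disc, left_oblong, middle_disc, middle_oblong, right_disc, right_oblong may be knocked a few centimetres aside while the robot is not near it.
It also fails if it takes over 210 s, if anything falls off the work surface, if the arm or the gripper's body presses on something with over 40 N, if the wrist force passes 120 N, or if a joint passes its speed limit or range.

ROBOT

A 6-joint arm with a two-finger parallel gripper is mounted at the origin on a cart in front of the work surface, level with it; the furniture and walls round the work are solid. World frame = base frame: x ahead of the robot, y to its left, z up, the work surface at z = 0. Lengths are in mm, angles in rad, forces in N, time in s.
With the tool pointing down it reaches from about 300 to 825 mm from the base axis. Payload 5.4 kg.
Tool frame: the origin (TCP) lies midway between the tips of the shut fingers; the grasp point (between the pads) lies tcp_to_grasp behind it (tcp_to_grasp is the distance from the TCP to the grasp point, in mm); z points along the fingers, y is the line along which they close (so a half turn about z gives the same grasp; the last joint's range is limited). The gripper opens to 92 mm and grips with 3 to 60 N. Pads are 20 mm wide; open, the fingers measure 128 mm over their backs; the gripper's body (75 mm by 189 mm) begins 69 mm behind the grasp point.
Start: joints at [-1.32, 0.158, 1.597, -0, 1.386, -0.21], TCP at [255.657, -515.02, 214.601] pointing down, gripper open.
Joint ranges: [-2.91, 2.91], [-0.94, 2.29], [0.18, 2.7], [-1.29, 4.43], [0.17, 2.64], [-3, 3]. Speed limits (rad/s): [2.57, 2.57, 3.14, 3.14, 3.14, 3.14].

INTERFACE

Orientations are given as a unit quaternion [x, y, z, w].
In Python, from rig import * gives the robot as it stands.
- The arm moves only by the tool send_rows, never from a script. Its argument "commands" is a list of rows, each a list of 3 entries, a list of its own where there are three numbers: the closure, from -1 (fully open) to 1 (shut), then the shift along the tool's x, y, z in m, then the turn about the tool's z in degrees. In form: [[hand, [dx, dy, dz], yaw], ...]. A call has 1 to 5 rows; each row is the pose to reach, as a shift and turn from the pose commanded when the call began, along the tool's axes at that moment; what a row does not reach only later rows make up. A row lasts 1/8 s, in which the tool goes at most 62.5 mm and 10.7 degrees, less where a joint would pass 70% of its speed; a pose out of reach is approached as far as the arm can. A call with a gripper value outside its range is refused whole. The fingers move at their own pace and stop on an object; "grip_force" is the grip in N (left out, the last holds). Time passes only in rows, so rows that repeat a pose let the fingers close. It gives the time, the measured TCP pose, the force, the opening and the grip force at its end, in the units of the state.
- state(): the state, without advancing time (a new reading comes with each control period).
- read_camera(name): name is "scene" or "top"; returns (picture, depth): 480x640x3 uint8, blue, green, red; 480x640 float32, mm along the optical axis (not along the pixel's ray), 0 where there is no reading.
- calibration(name): a dict with "camera_matrix" (3x3 intrinsics, pixels), "dist_coeffs" ([k1, k2, p1, p2, k3] as OpenCV has them; the pictures are not rectified), "R" (3x3) and "t" (3): a world point X has camera coordinates R X + t. Camera axes: x right, y down, z forward; pixel columns grow to the right and rows downward; lengths in mm; the calibration is good to about 2 mm. A picture is of the moment at which its call begins. calibration takes no time and is no camera call.
- job_done(): hands the job in; it is judged then, once.
The state is a dict: "time": time; "qpos": joint angles; "dq": joint speeds; "joint_torque": joint torques, N m; "ee_pos": TCP position; "tool_rot": TCP orientation; "contact_force": force on the tool from outside, world axes, zero at the start; "moment": the same for the moment, N m; "finger_gap": opening from 0.0 (shut) to 1.0 (fully open); "gripper_force": force on a finger pad.
Only numpy, scipy, OpenCV 4.12 (cv2) and the standard library are available. Lean on these libraries where they do the work, as an engineer would, in place of code of your own. Each camera call takes 0.05 s, during which the arm holds its last target. There are 200 camera calls.

## Working session

There is one attempt and no reset: what is moved stays moved. The work goes in short steps, Python scripts to look and compute and a tool call to move; the robot and the scene stay as the last step left them, time stands still between calls to the robot, and variables do not carry over. Pictures are saved under pics/ and viewed, at most 14 in all, crops included, and the job is handed in when it is done.

Besides the shell and the picture viewer there is one more tool, called after "Call:" as name([rows], argument=value, ...), one row to a line, values as JSON. send_rows: Moves the arm, as the interface text tells. Its arguments: {"type":"object","properties":{"commands":{"type":"array","items":{"type":"array"}},"grip_force":{"type":"number"}},"required":["commands"]}

```bash
mkdir -p pics; ls; cat > h.py <<'E'
from rig import *
import numpy as np, cv2, json
def cal(n):
    c=calibration(n); return [np.array(c[k],float) for k in("camera_matrix","dist_coeffs","R","t")]
def ray(n,uv):
    K,d,R,t=cal(n); p=cv2.undistortPoints(np.array(uv,float).reshape(-1,1,2),K,d).reshape(-1,2)
    D=np.c_[p,np.ones(len(p))]@R; return -R.T@t.ravel(),D
def onz(n,uv,z):
    o,D=ray(n,uv); return o+D*((z-o[2])/D[:,2])[:,None]
def pts(n,dep):
    h,w=dep.shape; g=np.stack(np.meshgrid(np.arange(w),np.arange(h)),-1).reshape(-1,2)
    o,D=ray(n,g); return (o+D*dep.reshape(-1,1)).reshape(h,w,3)
def proj(n,X):
    K,d,R,t=cal(n); return cv2.projectPoints(np.array(X,float).reshape(-1,3),cv2.Rodrigues(R)[0],t,K,d)[0].reshape(-1,2)
E
python3 - <<'E'
from h import *
for n in("scene","top"):
    p,d=read_camera(n); cv2.imwrite(f"pics/{n}0.png",p); np.save(f"{n}0.npy",d)
    K,dd,R,t=cal(n); print(n,-R.T@t.ravel(),K[0,0],R[2])
s=state();print(s)
E
```

```text
pics
scene [-188.191307    424.71927335 1182.81795732] 559.5518690862742 [ 0.52891869 -0.35186716 -0.77229173]
top [ 523.14999731 -118.6908006  1253.6185368 ] 513.303282964634 [ 0.06885814  0.0042975  -0.99761721]
{'time': 0.1, 'qpos': array([-1.32007335e+00,  1.58997142e-01,  1.59809482e+00,  1.12472246e-05,
        1.38618747e+00, -2.10071703e-01]), 'dq': array([-0.00184556, -0.00107865, -0.00260922,  0.00140747, -0.00045305,
       -0.00074102]), 'joint_torque': array([-9.41254657e-04, -3.86504638e+01, -3.22960424e+01,  7.02308491e-02,
        3.39561061e-02, -5.09035203e-05]), 'ee_pos': array([ 255.53673943, -514.47451686,  213.7168809 ]), 'tool_rot': array([ 9.73575624e-01,  2.28363290e-01, -1.16151721e-05, -8.43325984e-04]), 'contact_force': array([-0.7415933 ,  0.8417267 , -0.36493761]), 'moment': array([ 0.03143195,  0.00592919, -0.02576012]), 'gripper_force': 0.0, 'finger_gap': 0.9969439822640545}
```

View pics/scene0.png

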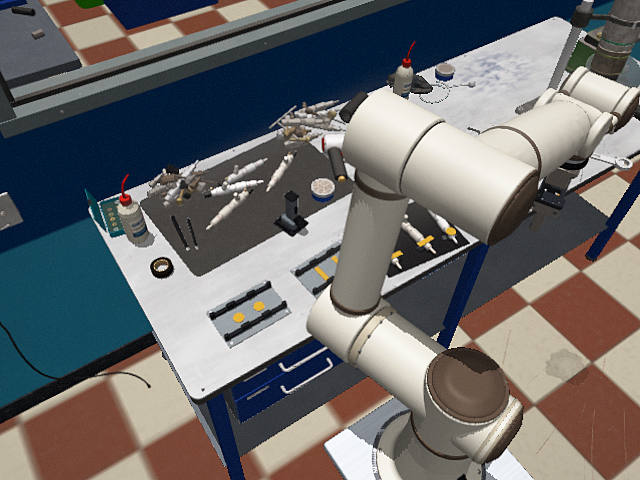

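View pics/top0.png

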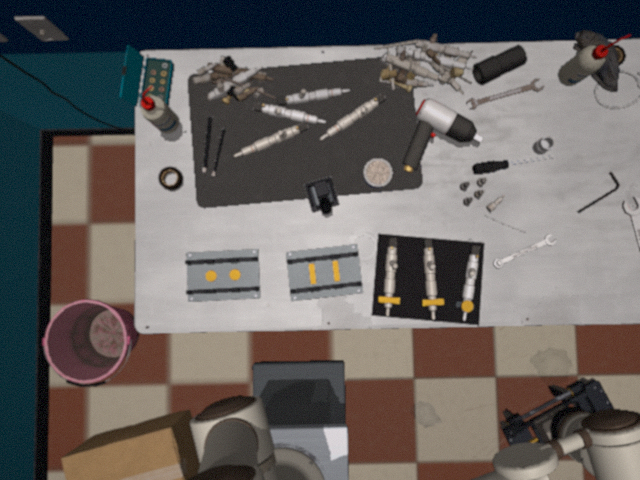

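Top view: the oblong tags are at (389,300) and (432,302), and the disc is at (467,306). The pass rack is at (223,275), the reject rack at (325,272), and the dock and reader at (322,195).

```bash
cat >> h.py <<'E'
def brass(p):
    h=cv2.cvtColor(p,cv2.COLOR_BGR2HSV); return cv2.inRange(h,(15,130,110),(32,255,255))
def blobs(m,mn=20):
    n,l,s,c=cv2.connectedComponentsWithStats(m); return [(s[i,4],c[i],l==i,s[i]) for i in range(1,n) if s[i,4]>=mn]
def rect(n,m,z):
    c=max(cv2.findContours(m,cv2.RETR_EXTERNAL,cv2.CHAIN_APPROX_NONE)[0],key=cv2.contourArea).reshape(-1,2)
    return cv2.minAreaRect(onz(n,c,z)[:,:2].astype(np.float32))
def axis(P):
    c=P.mean(0);w,v=np.linalg.eigh(np.cov((P-c).T)); a=v[:,-1]; a=a*np.sign(a[0]); return c,np.degrees(np.arctan2(a[1],a[0])),np.sqrt(w)
E
python3 - <<'E'
from h import *
import rig
print([k for k in dir(rig) if k[0]!='_'], getattr(rig,'tcp_to_grasp',None))
p=cv2.imread("pics/top0.png");d=np.load("top0.npy");X=pts("top",d)
roi=np.zeros(p.shape[:2],np.uint8);roi[225:330,170:500]=255
for a,c,l,s in blobs(brass(p)&roi): print("brass",a,c.round(1),onz("top",[c],27)[0].round(1),onz("top",[c],5)[0].round(1),"depz",np.median(X[l][:,2]).round(1))
h=cv2.cvtColor(p,cv2.COLOR_BGR2HSV)
for n,(x0,x1) in dict(pas=(182,265),rej=(283,366)).items():
    m=((h[...,2]<150)|(brass(p)>0)).astype(np.uint8)*255
    m[:,:x0]=0;m[:,x1:]=0;m[:243]=0;m[308:]=0
    print(n,rect("top",m,6))
m=(h[...,2]<60).astype(np.uint8)*255;m[:225]=0;m[328:]=0;m[:,:368]=0;m[:,490:]=0
print("mat",rect("top",m,3))
# injectors by depth height
for x0,x1 in((378,403),(420,443),(458,485)):
    mm=np.zeros(m.shape,bool);mm[230:325,x0:x1]=1
    q=X[mm&(X[...,2]>14)&(X[...,2]<60)&(d>0)]
    c,a,w=axis(q[:,:2]);print("inj",c.round(1),round(a,2),w.round(1),q[:,2].max().round(1),q.min(0).round(),q.max(0).round())
mm=np.zeros(m.shape,bool);mm[165:225,295:350]=1
for lo,hi in((95,130),(25,45),(9,24)):
    q=X[mm&(X[...,2]>lo)&(X[...,2]<hi)&(d>0)];c,a,w=axis(q[:,:2]);print("rd",lo,len(q),c.round(1),round(a,1),w,q.min(0).round(),q.max(0).round(),np.median(q[:,2]))
cv2.imwrite("pics/c1.png",np.hstack([cv2.resize(p[165:225,290:350],(480,480)),]))
E
```

```text
['PlanningError', 'calibration', 'job_done', 'read_camera', 'state', 'tcp_to_grasp'] 18.700000000000003
brass 96 [335.6 270.4] [ 523.4 -138.7   27. ] [ 523.4 -139.1    5. ] depz 5.0
brass 95 [312.  273.4] [517.6 -82.2  27. ] [517.5 -81.6   5. ] depz 5.0
brass 86 [210.6 275.6] [517.4 159.7  27. ] [517.3 164.7   5. ] depz 5.0
brass 84 [234.5 274.3] [519.2 102.6  27. ] [519.1 106.6   5. ] depz 4.7
brass 144 [388.8 299.5] [ 452.  -263.1   27. ] [ 450.7 -265.7    5. ] depz 25.6
brass 139 [432.6 301.7] [ 444.9 -366.7   27. ] [ 443.5 -371.2    5. ] depz 25.2
brass 115 [467.  305.9] [ 433.3 -447.5   27. ] [ 431.7 -453.4    5. ] depz 25.0
pas ((518.2341918945312, 136.12074279785156), (119.80012512207031, 178.59852600097656), 1.8863699436187744)
rej ((518.4874877929688, -110.75855255126953), (117.24971008300781, 176.27081298828125), 5.925253868103027)
mat ((492.0948791503906, -425.6031494140625), (126.06359100341797, 194.53579711914062), 83.87882232666016)
inj [ 507.8 -268.4] -5.56 [ 8.2 49.6] 54.1 [ 412. -288.   14.] [ 601. -240.   54.]
inj [ 501.7 -363.7] 2.56 [ 7.9 50.8] 51.8 [ 403. -390.   14.] [ 597. -344.   52.]
inj [ 493.  -457.8] -10.67 [ 6.4 47.1] 54.2 [ 399. -483.   15.] [ 578. -435.   54.]
rd 95 204 [ 707.2 -109.4] 16.7 [8.56241662 9.87857392] [ 690. -126.   96.] [726. -93. 123.] 116.66931427241263
rd 25 222 [ 689.3 -111.7] 30.2 [13.20245536 20.07476826] [ 659. -134.   25.] [734. -84.  45.] 33.477284249219565
rd 9 161 [ 719.9 -105. ] -76.9 [18.6173634  27.16865297] [ 680. -164.    9.] [762. -49.  24.] 16.617738201375232
```

View pics/c1.png

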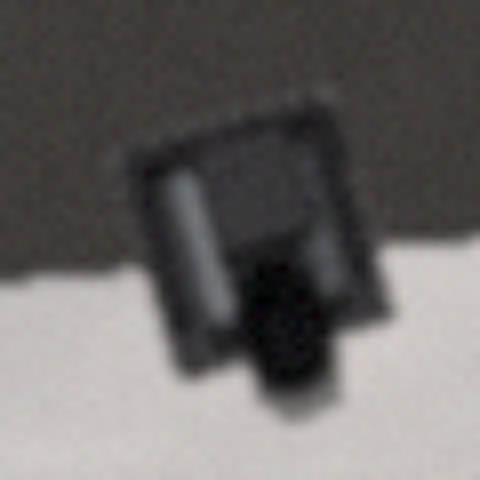

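```bash
python3 - <<'E'
from h import *
p=cv2.imread("pics/top0.png");d=np.load("top0.npy");X=pts("top",d)
c=np.array([(130,160),(330,105),(390,310),(185,375)])/8-.5+np.array([290,165])
W=onz("top",c,18)[:,:2];print(W.round(1))
for i,j in((0,1),(1,2),(2,3),(3,0)): v=W[j]-W[i];print(np.linalg.norm(v).round(1),np.degrees(np.arctan2(v[1],v[0])).round(1)%90)
mm=np.zeros(d.shape,bool);mm[165:225,295:350]=1
for lo,hi in((112,125),):
    m=mm&(X[...,2]>lo)&(X[...,2]<hi)
    q=X[m];print(len(q),q.mean(0),cv2.minAreaRect(q[:,:2].astype(np.float32)))
    u=np.argwhere(m)[:,::-1];print(u.min(0),u.max(0),u.mean(0),onz("top",[u.mean(0)],118))
s,ds=read_camera("scene");Y=pts("scene",ds)
m=(np.linalg.norm(Y[...,:2]-[707,-109],axis=-1)<35)&(Y[...,2]>113)&(Y[...,2]<123)
q=Y[m];print("scene cap",len(q),q.mean(0),cv2.minAreaRect(q[:,:2].astype(np.float32)))
for a,cc,l,st in blobs(brass(s)): print("brass",a,cc.round(1),Y[l].mean(0).round(1),onz("scene",[cc],27)[0].round(1))
E
```

```text
[[ 733.2  -70.9]
 [ 748.8 -132. ]
 [ 685.7 -148.8]
 [ 667.2  -86.3]]
63.0 14.299999999999997
65.3 14.900000000000006
65.1 16.5
67.8 13.2
201 [ 707.22839764 -109.36729766  116.98950796] ((707.3949584960938, -109.32604217529297), (33.48493576049805, 29.87160301208496), 14.69866943359375)
[314 180] [329 196] [321.34328358 188.23383085] [[ 707.05869496 -109.3781109   118.        ]]
scene cap 102 [ 704.87872533 -108.43344932  116.72768046] ((704.528076171875, -108.2127914428711), (34.468017578125, 29.21540641784668), 19.105655670166016)
brass 65 [450.6 230.7] [ 432.9 -452.6   24.2] [ 431.4 -450.4   27. ]
brass 83 [425.1 240.5] [ 444.6 -372.2   22.8] [ 442.3 -369.2   27. ]
brass 56 [396.3 253.9] [ 421.2 -246.5   75.6] [ 448.  -275.2   27. ]
brass 27 [334.6 259.1] [ 516.1 -123.8   36.7] [ 521.8 -128.5   27. ]
brass 69 [321.6 273.1] [515.9 -84.2   4.8] [502.6 -74.7  27. ]
brass 76 [258.4 305.9] [498.9 113.   35.3] [503.8 110.7  27. ]
brass 80 [238.2 317.1] [498.3 168.9  33.5] [502.1 167.3  27. ]
```

```bash
cat >> h.py <<'E'
def yaw():
    q=state()['tool_rot']; return np.degrees(2*np.arctan2(q[1],q[0]))
def plan(*T):
    """waypoints (x,y,z,tool-x yaw deg) -> shift [m] along tool axes, turn [deg], one per call, from the measured pose"""
    s=state(); P=np.array(s['ee_pos']); a=yaw(); print("at",P.round(1),round(a,1),"gap",round(s['finger_gap'],3),"F",s['contact_force'].round(1))
    for t in T:
        t=np.array(t,float);r=np.radians(a);D=t[:3]-P;c,sn=np.cos(r),np.sin(r)
        yw=-((t[3]-a+180)%360-180)
        print([round(v/1000,4) for v in(c*D[0]+sn*D[1],sn*D[0]-c*D[1],-D[2])],round(yw,1)); P=t[:3];a=t[3]
E
python3 - <<'E'
from h import *
plan((480,-310,214,20),(706.5,-109,180,14.9),(706.5,-109,67.5,14.9))
E
```

```text
at [ 255.6 -514.6  213.9] 26.4 gap 1.0 F [ 0.1  0.3 -0.5]
[np.float64(0.292), np.float64(-0.0834), np.float64(-0.0001)] 6.4
[np.float64(0.2816), np.float64(-0.1114), np.float64(0.034)] 5.1
[np.float64(0.0), np.float64(0.0), np.float64(0.1125)] -0.0
```

Call:
send_rows([
  [-1, [0.058, -0.017, 0], 1.3],
  [-1, [0.116, -0.034, 0], 2.6],
  [-1, [0.175, -0.05, 0], 3.9],
  [-1, [0.234, -0.067, 0], 5.2],
  [-1, [0.292, -0.0834, 0], 6.4],
])

```text
time: 0.78
ee_pos: [481.3, -308.8, 214.4]
tool_rot: [0.985, 0.173, -0.0, -0.0]
contact_force: [0.0, -0.6, 1.2]
finger_gap: 0.999
gripper_force: 0.0
```

Call:
send_rows([
  [-1, [0.056, -0.022, 0.007], 1],
  [-1, [0.113, -0.045, 0.014], 2],
  [-1, [0.169, -0.067, 0.02], 3],
  [-1, [0.226, -0.09, 0.027], 4],
  [-1, [0.2816, -0.1114, 0.034], 5.1],
])

```text
time: 1.4
ee_pos: [707.8, -107.8, 180.0]
tool_rot: [0.992, 0.129, -0.0, -0.0]
contact_force: [0.0, -0.2, 0.5]
finger_gap: 1.0
gripper_force: 0.0
```

Call:
send_rows([
  [-1, [0, 0, 0], 0],
  [-1, [0, 0, 0], 0],
  [-1, [0, 0, 0], 0],
])

```text
time: 1.78
ee_pos: [706.1, -110.8, 181.2]
tool_rot: [0.992, 0.129, 0.0, 0.0]
contact_force: [1.2, 0.6, 1.0]
finger_gap: 0.999
gripper_force: 0.0
```

```bash
python3 - <<'E'
from h import *
plan((706.5,-109,67.5,14.9))
E
```

```text
at [ 706.1 -110.8  181.2] 14.8 gap 0.999 F [1.2 0.6 1. ]
[np.float64(0.0009), np.float64(-0.0016), np.float64(0.1137)] -0.1
```

Call:
send_rows([
  [-1, [0, -0.001, 0.03], 0],
  [-1, [0, -0.001, 0.06], 0],
  [-1, [0, -0.001, 0.09], 0],
  [-1, [0, -0.001, 0.113], 0],
  [-1, [0, -0.001, 0.113], 0],
])

```text
time: 2.4
ee_pos: [704.6, -108.7, 65.6]
tool_rot: [0.992, 0.129, -0.002, -0.001]
contact_force: [1.2, 0.3, -0.2]
finger_gap: 1.007
gripper_force: 0.0
```

Call:
send_rows([
  [0.2, [0, 0, 0], 0],
  [1, [0, 0, 0], 0],
  [1, [0, 0, 0], 0],
  [1, [0, 0, 0], 0],
  [1, [0, 0, 0], 0],
], grip_force=30)

```text
time: 3.02
ee_pos: [706.4, -108.5, 67.7]
tool_rot: [0.992, 0.13, 0.0, 0.0]
contact_force: [0.3, 0.2, -0.1]
finger_gap: 0.481
gripper_force: 0.0
```

Call:
send_rows([
  [1, [0, 0, 0], 0],
  [1, [0, 0, 0], 0],
  [1, [0, 0, 0], 0],
])

```text
time: 3.4
ee_pos: [706.1, -108.4, 67.2]
tool_rot: [0.992, 0.13, -0.0, -0.0]
contact_force: [0.5, -0.0, -0.9]
finger_gap: 0.28
gripper_force: 30.0
```

Call:
send_rows([
  [1, [0, 0, -0.012], 0],
  [1, [0, 0, -0.03], 0],
  [1, [0, 0, -0.06], 0],
  [1, [0, 0, -0.09], 0],
  [1, [0, 0, -0.122], 0],
])

```text
time: 4.03
ee_pos: [706.6, -108.5, 192.2]
tool_rot: [0.992, 0.13, 0.001, 0.0]
contact_force: [-0.5, 0.0, -2.9]
finger_gap: 0.283
gripper_force: 30.0
```

Call:
send_rows([
  [1, [0, 0, 0], 0],
  [1, [0, 0, 0], 0],
])

```text
time: 4.28
ee_pos: [705.9, -108.3, 188.7]
tool_rot: [0.992, 0.13, -0.001, -0.0]
contact_force: [0.2, 0.2, -3.2]
finger_gap: 0.281
gripper_force: 30.0
```

```bash
cat >> h.py <<'E'
def tags():
    for n in("top","scene"):
        p,d=read_camera(n);X=pts(n,d);cv2.imwrite(f"last_{n}.png",p)
        for a,c,l,s in blobs(brass(p)):
            w=onz(n,[c],27)[0]
            if w[1]<-200: print(n,a,s[2:4],w.round(1),"depth",np.median(X[l],0).round(1))
E
python3 - <<'E'
from h import *
plan((556.6,-264,190,0),(556.6,-264,138,0))
tags()
E
```

```text
at [ 705.9 -108.3  188.7] 14.9 gap 0.281 F [ 0.2  0.2 -3.2]
[np.float64(-0.1843), np.float64(0.112), np.float64(-0.0013)] 14.9
[np.float64(0.0), np.float64(0.0), np.float64(0.052)] -0.0
top 144 [22  8] [ 452.  -262.9   27. ] depth [ 452.  -263.4   25. ]
top 137 [22  8] [ 444.9 -366.5   27. ] depth [ 444.3 -367.3   25.7]
top 118 [13 12] [ 433.5 -447.5   27. ] depth [ 433.1 -447.9   25.3]
scene 62 [10  8] [ 431.4 -450.    27. ] depth [ 431.4 -451.7   26.1]
scene 82 [17 12] [ 442.2 -369.    27. ] depth [ 442.9 -371.3   25.9]
scene 89 [19 11] [ 449.2 -264.9   27. ] depth [ 449.7 -265.6   25. ]
```

Call:
send_rows([
  [1, [-0.037, 0.022, 0], 3],
  [1, [-0.074, 0.045, 0], 6],
  [1, [-0.111, 0.067, 0], 9],
  [1, [-0.148, 0.09, 0], 12],
  [1, [-0.184, 0.112, 0], 14.9],
])

```text
time: 5.0
ee_pos: [555.6, -264.5, 188.0]
tool_rot: [1.0, -0.001, -0.001, -0.001]
contact_force: [0.1, -1.0, -1.7]
finger_gap: 0.277
gripper_force: 30.0
```

Call:
send_rows([
  [1, [0, 0, 0.015], 0],
  [1, [0, 0, 0.03], 0],
  [1, [0, 0, 0.045], 0],
  [1, [0, 0, 0.05], 0],
  [1, [0, 0, 0.05], 0],
])

```text
time: 5.62
ee_pos: [557.5, -263.4, 138.9]
tool_rot: [1.0, 0.0, -0.0, -0.0]
contact_force: [-0.6, 0.4, -2.1]
finger_gap: 0.279
gripper_force: 30.0
```

```bash
cat >> h.py <<'E'
def cap(n="top"):
    p,d=read_camera(n);X=pts(n,d);s=state();P=s['ee_pos'];cv2.imwrite(f"last_{n}.png",p)
    # reader foot/nose in the view
    return p,d,X
E
python3 - <<'E'
from h import *
plan((556.2,-264,138,0))
tags()
p=cv2.imread("last_scene.png");t=cv2.imread("last_top.png")
cv2.imwrite("pics/c2.png",np.hstack([cv2.resize(p[130:280,340:500],(400,375)),cv2.resize(t[200:340,360:500],(375,375))]))
E
```

```text
at [ 557.5 -263.4  138.9] 0.1 gap 0.279 F [-0.6  0.4 -2.1]
[np.float64(-0.0013), np.float64(0.0006), np.float64(0.0009)] 0.1
top 112 [21  7] [ 452.2 -258.3   27. ] depth [ 451.2 -256.6   25.4]
top 77 [13  7] [ 445.3 -378.6   27. ] depth [ 444.3 -379.9   25.9]
top 116 [13 12] [ 433.4 -447.4   27. ] depth [ 433.1 -447.8   25. ]
scene 24 [9 3] [ 424.8 -446.4   27. ] depth [ 420.7 -442.    29.1]
scene 79 [17 11] [ 442.5 -370.2   27. ] depth [ 443.7 -372.1   25.3]
scene 79 [18 10] [ 449.2 -262.5   27. ] depth [ 449.8 -263.2   25.1]
```

View pics/c2.png

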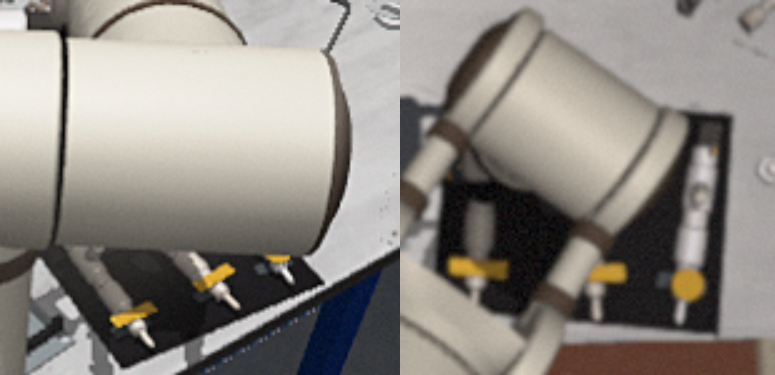

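The left tag is where it was: (389,300) in the top view, with the arm shading part of it. I'll hold the beam on it.

Call:
send_rows([
  [1, [-0.001, 0, 0.001], 0],
  [1, [-0.001, 0, 0.001], 0],
  [1, [-0.001, 0, 0.001], 0],
  [1, [-0.001, 0, 0.001], 0],
  [1, [-0.001, 0, 0.001], 0],
])

```text
time: 6.35
ee_pos: [556.4, -264.1, 138.6]
tool_rot: [1.0, -0.0, 0.0, -0.0]
contact_force: [-0.1, -0.0, -2.4]
finger_gap: 0.282
gripper_force: 30.0
```

Call:
send_rows([
  [1, [0, 0, 0], 0],
  [1, [0, 0, 0], 0],
  [1, [0, 0, 0], 0],
  [1, [0, 0, 0], 0],
  [1, [0, 0, 0], 0],
])

```text
time: 6.98
ee_pos: [556.4, -264.1, 138.6]
tool_rot: [1.0, 0.0, -0.0, -0.0]
contact_force: [0.4, 0.0, -2.1]
finger_gap: 0.285
gripper_force: 30.0
```

Call:
send_rows([
  [1, [0, 0, 0], 0],
  [1, [0, 0, 0], 0],
  [1, [0, 0, 0], 0],
  [1, [0, 0, 0], 0],
  [1, [0, 0, 0], 0],
])

```text
time: 7.6
ee_pos: [556.4, -264.1, 138.6]
tool_rot: [1.0, 0.0, -0.0, -0.0]
contact_force: [0.2, 0.4, -2.6]
finger_gap: 0.281
gripper_force: 30.0
```

Call:
send_rows([
  [1, [0, 0, 0], 0],
  [1, [0, 0, 0], 0],
  [1, [0, 0, 0], 0],
  [1, [0, 0, 0], 0],
  [1, [0, 0, 0], 0],
])

```text
time: 8.22
ee_pos: [556.3, -264.0, 138.6]
tool_rot: [1.0, 0.0, -0.0, -0.0]
contact_force: [-0.4, -0.7, -1.7]
finger_gap: 0.279
gripper_force: 30.0
```

Call:
send_rows([
  [1, [0, 0, 0], 0],
  [1, [0, 0, 0], 0],
  [1, [0, 0, 0], 0],
  [1, [0, 0, 0], 0],
  [1, [0, 0, 0], 0],
])

```text
time: 8.85
ee_pos: [556.4, -264.1, 138.6]
tool_rot: [1.0, 0.0, 0.0, 0.0]
contact_force: [0.3, 0.8, -1.8]
finger_gap: 0.282
gripper_force: 30.0
```

Call:
send_rows([
  [1, [0, 0, 0], 0],
  [1, [0, 0, 0], 0],
  [1, [0, 0, 0], 0],
  [1, [0, 0, 0], 0],
  [1, [0, 0, 0], 0],
])

```text
time: 9.48
ee_pos: [556.4, -264.1, 138.6]
tool_rot: [1.0, 0.0, -0.0, -0.0]
contact_force: [-0.6, 0.1, -2.2]
finger_gap: 0.28
gripper_force: 30.0
```

Call:
send_rows([
  [1, [0, 0, 0], 0],
  [1, [0, 0, 0], 0],
  [1, [0, 0, 0], 0],
  [1, [0, 0, 0], 0],
  [1, [0, 0, 0], 0],
])

```text
time: 10.1
ee_pos: [556.4, -264.1, 138.6]
tool_rot: [1.0, 0.0, 0.0, -0.0]
contact_force: [0.6, 0.0, -2.2]
finger_gap: 0.283
gripper_force: 30.0
```

```bash
python3 - <<'E'
from h import *
tags()
plan((549.1,-368,155,0),(549.1,-368,138,0))
E
```

```text
top 113 [21  7] [ 451.9 -258.7   27. ] depth [ 451.1 -256.6   25.9]
top 75 [13  7] [ 445.4 -379.1   27. ] depth [ 445.7 -379.7   26. ]
top 113 [13 12] [ 433.4 -447.4   27. ] depth [ 433.  -448.    24.9]
scene 24 [9 3] [ 424.8 -446.4   27. ] depth [ 420.4 -441.2   29.3]
scene 78 [17 11] [ 442.4 -370.2   27. ] depth [ 442.9 -371.6   25.5]
scene 78 [18 10] [ 449.2 -261.9   27. ] depth [ 449.5 -262.3   25.2]
at [ 556.4 -264.1  138.6] -0.0 gap 0.282 F [ 0.6  0.7 -2.4]
[np.float64(-0.0073), np.float64(0.1039), np.float64(-0.0164)] -0.0
[np.float64(0.0), np.float64(0.0), np.float64(0.017)] -0.0
```

Call:
send_rows([
  [1, [-0.001, 0.02, 0], 0],
  [1, [-0.003, 0.045, 0], 0],
  [1, [-0.005, 0.07, 0], 0],
  [1, [-0.006, 0.09, 0], 0],
  [1, [-0.0073, 0.104, 0], 0],
])

```text
time: 10.82
ee_pos: [548.7, -369.9, 138.5]
tool_rot: [1.0, -0.001, -0.0, -0.0]
contact_force: [-0.3, 0.3, -2.0]
finger_gap: 0.284
gripper_force: 30.0
```

Call:
send_rows([
  [1, [0, 0, 0], 0],
  [1, [0, 0, 0], 0],
  [1, [0, 0, 0], 0],
])

```text
time: 11.2
ee_pos: [549.3, -367.2, 138.6]
tool_rot: [1.0, 0.001, -0.0, -0.0]
contact_force: [-0.1, -0.5, -2.0]
finger_gap: 0.28
gripper_force: 30.0
```

```bash
python3 - <<'E'
from h import *
tags()
plan((549.1,-368,138,0))
E
```

```text
top 92 [16  7] [ 453.1 -253.4   27. ] depth [ 453.4 -252.    25.8]
top 36 [8 9] [ 429.1 -453.8   27. ] depth [ 428.5 -454.1   25.8]
scene 59 [10  7] [ 430.9 -450.6   27. ] depth [ 432.4 -452.    25.3]
scene 71 [16 11] [ 442.1 -366.7   27. ] depth [ 443.6 -365.3   25.4]
scene 90 [19 11] [ 449.3 -264.7   27. ] depth [ 450.5 -265.6   25.7]
at [ 549.3 -367.4  138.7] 0.1 gap 0.278 F [ 0.4 -0.5 -2.7]
[np.float64(-0.0002), np.float64(0.0006), np.float64(0.0007)] 0.1
```

Middle tag is unmoved (scene view). Hold.

Call:
send_rows([
  [1, [0, 0, 0], 0],
  [1, [0, 0, 0], 0],
  [1, [0, 0, 0], 0],
  [1, [0, 0, 0], 0],
  [1, [0, 0, 0], 0],
])

```text
time: 11.92
ee_pos: [549.1, -368.1, 138.6]
tool_rot: [1.0, -0.0, -0.0, -0.0]
contact_force: [-0.2, -0.3, -1.8]
finger_gap: 0.281
gripper_force: 30.0
```

Call:
send_rows([
  [1, [0, 0, 0], 0],
  [1, [0, 0, 0], 0],
  [1, [0, 0, 0], 0],
  [1, [0, 0, 0], 0],
  [1, [0, 0, 0], 0],
])

```text
time: 12.55
ee_pos: [549.0, -368.0, 138.6]
tool_rot: [1.0, 0.0, -0.0, -0.0]
contact_force: [-0.3, 0.0, -2.9]
finger_gap: 0.278
gripper_force: 30.0
```

Call:
send_rows([
  [1, [0, 0, 0], 0],
  [1, [0, 0, 0], 0],
  [1, [0, 0, 0], 0],
  [1, [0, 0, 0], 0],
  [1, [0, 0, 0], 0],
])

```text
time: 13.18
ee_pos: [549.1, -368.1, 138.6]
tool_rot: [1.0, -0.0, -0.0, -0.0]
contact_force: [-0.2, -0.1, -2.4]
finger_gap: 0.281
gripper_force: 30.0
```

Call:
send_rows([
  [1, [0, 0, 0], 0],
  [1, [0, 0, 0], 0],
  [1, [0, 0, 0], 0],
  [1, [0, 0, 0], 0],
  [1, [0, 0, 0], 0],
])

```text
time: 13.8
ee_pos: [549.1, -368.1, 138.6]
tool_rot: [1.0, -0.0, -0.0, -0.0]
contact_force: [-0.8, -0.7, -1.2]
finger_gap: 0.277
gripper_force: 30.0
```

Call:
send_rows([
  [1, [0, 0, 0], 0],
  [1, [0, 0, 0], 0],
  [1, [0, 0, 0], 0],
  [1, [0, 0, 0], 0],
  [1, [0, 0, 0], 0],
])

```text
time: 14.42
ee_pos: [549.1, -368.0, 138.6]
tool_rot: [1.0, 0.0, 0.0, 0.0]
contact_force: [0.4, -0.8, -1.7]
finger_gap: 0.279
gripper_force: 30.0
```

Call:
send_rows([
  [1, [0, 0, 0], 0],
  [1, [0, 0, 0], 0],
  [1, [0, 0, 0], 0],
  [1, [0, 0, 0], 0],
  [1, [0, 0, 0], 0],
])

```text
time: 15.05
ee_pos: [549.1, -368.1, 138.6]
tool_rot: [1.0, 0.0, -0.0, 0.0]
contact_force: [0.2, -0.1, -3.2]
finger_gap: 0.278
gripper_force: 30.0
```

```bash
python3 - <<'E'
from h import *
tags()
plan((538,-449,138,0))
E
```

```text
top 93 [16  7] [ 453.1 -253.8   27. ] depth [ 453.3 -252.3   25.9]
top 35 [7 8] [ 428.8 -454.7   27. ] depth [ 428.8 -454.7   25.2]
scene 58 [10  7] [ 431.3 -450.4   27. ] depth [ 432.1 -451.8   26. ]
scene 69 [16 11] [ 442.  -366.2   27. ] depth [ 442.  -364.4   27. ]
scene 91 [19 11] [ 449.4 -264.8   27. ] depth [ 449.8 -265.1   25.3]
at [ 549.1 -368.   138.6] 0.0 gap 0.281 F [-0.4 -0.5 -1.7]
[np.float64(-0.0111), np.float64(0.081), np.float64(0.0006)] 0.0
```

Call:
send_rows([
  [1, [-0.003, 0.02, 0], 0],
  [1, [-0.006, 0.04, 0], 0],
  [1, [-0.008, 0.06, 0], 0],
  [1, [-0.01, 0.073, 0], 0],
  [1, [-0.011, 0.081, 0], 0],
])

```text
time: 15.78
ee_pos: [537.7, -450.2, 138.4]
tool_rot: [1.0, -0.0, -0.0, -0.0]
contact_force: [-1.0, 1.2, -1.0]
finger_gap: 0.282
gripper_force: 30.0
```

Call:
send_rows([
  [1, [0, 0, 0], 0],
  [1, [0, 0, 0], 0],
  [1, [0, 0, 0], 0],
])

```text
time: 16.15
ee_pos: [538.3, -448.5, 138.7]
tool_rot: [1.0, 0.0, 0.0, -0.0]
contact_force: [-0.3, -0.0, -2.3]
finger_gap: 0.281
gripper_force: 30.0
```

```bash
python3 - <<'E'
from h import *
tags()
plan((538,-449,138,0))
E
```

```text
top 144 [22  8] [ 452.  -262.9   27. ] depth [ 451.3 -263.7   25.7]
top 89 [16  7] [ 444.7 -357.1   27. ] depth [ 444.4 -356.4   25.5]
scene 54 [10  7] [ 430.4 -448.8   27. ] depth [ 431.4 -449.5   26.2]
scene 73 [16 11] [ 442.5 -366.9   27. ] depth [ 443.1 -367.2   26. ]
scene 91 [19 11] [ 449.4 -264.8   27. ] depth [ 450.7 -266.8   24.5]
at [ 538.2 -448.6  138.7] 0.0 gap 0.283 F [-0.  -0.4 -2.8]
[np.float64(-0.0002), np.float64(0.0004), np.float64(0.0007)] 0.0
```

Call:
send_rows([
  [1, [0, 0, 0], 0],
  [1, [0, 0, 0], 0],
  [1, [0, 0, 0], 0],
  [1, [0, 0, 0], 0],
  [1, [0, 0, 0], 0],
])

```text
time: 16.88
ee_pos: [538.1, -449.0, 138.6]
tool_rot: [1.0, -0.0, -0.0, -0.0]
contact_force: [0.1, 0.0, -2.6]
finger_gap: 0.281
gripper_force: 30.0
```

Call:
send_rows([
  [1, [0, 0, 0], 0],
  [1, [0, 0, 0], 0],
  [1, [0, 0, 0], 0],
  [1, [0, 0, 0], 0],
  [1, [0, 0, 0], 0],
])

```text
time: 17.5
ee_pos: [538.1, -449.1, 138.6]
tool_rot: [1.0, -0.0, -0.0, -0.0]
contact_force: [-0.1, 0.0, -1.9]
finger_gap: 0.282
gripper_force: 30.0
```

Call:
send_rows([
  [1, [0, 0, 0], 0],
  [1, [0, 0, 0], 0],
  [1, [0, 0, 0], 0],
  [1, [0, 0, 0], 0],
  [1, [0, 0, 0], 0],
])

```text
time: 18.12
ee_pos: [538.1, -449.1, 138.6]
tool_rot: [1.0, 0.0, -0.0, -0.0]
contact_force: [0.0, -0.7, -1.7]
finger_gap: 0.28
gripper_force: 30.0
```

Call:
send_rows([
  [1, [0, 0, 0], 0],
  [1, [0, 0, 0], 0],
  [1, [0, 0, 0], 0],
  [1, [0, 0, 0], 0],
  [1, [0, 0, 0], 0],
])

```text
time: 18.75
ee_pos: [538.1, -449.1, 138.6]
tool_rot: [1.0, 0.0, -0.0, 0.0]
contact_force: [-0.3, -0.1, -2.3]
finger_gap: 0.279
gripper_force: 30.0
```

Call:
send_rows([
  [1, [0, 0, 0], 0],
  [1, [0, 0, 0], 0],
  [1, [0, 0, 0], 0],
  [1, [0, 0, 0], 0],
  [1, [0, 0, 0], 0],
])

```text
time: 19.38
ee_pos: [538.1, -449.0, 138.6]
tool_rot: [1.0, 0.0, 0.0, -0.0]
contact_force: [-0.2, 0.9, -2.9]
finger_gap: 0.279
gripper_force: 30.0
```

Call:
send_rows([
  [1, [0, 0, 0], 0],
  [1, [0, 0, 0], 0],
  [1, [0, 0, 0], 0],
  [1, [0, 0, 0], 0],
  [1, [0, 0, 0], 0],
])

```text
time: 20.0
ee_pos: [538.1, -449.0, 138.6]
tool_rot: [1.0, -0.0, -0.0, -0.0]
contact_force: [-0.1, 1.2, -1.7]
finger_gap: 0.278
gripper_force: 30.0
```

```bash
python3 - <<'E'
from h import *
tags()
plan((620,-280,190,7),(706.2,-108.5,190,14.9))
E
```

```text
top 143 [22  8] [ 452.  -262.9   27. ] depth [ 451.4 -263.5   25.5]
top 93 [17  7] [ 444.7 -358.    27. ] depth [ 444.3 -358.    25.2]
scene 55 [10  7] [ 430.6 -448.9   27. ] depth [ 431.5 -450.1   25.7]
scene 71 [16 11] [ 442.6 -366.7   27. ] depth [ 443.8 -368.3   24.4]
scene 90 [19 11] [ 449.3 -265.    27. ] depth [ 449.3 -266.3   25.4]
at [ 538.1 -449.1  138.6] 0.0 gap 0.281 F [ 0.7  0.5 -1.9]
[np.float64(0.0819), np.float64(-0.1691), np.float64(-0.0514)] -7.0
[np.float64(0.1065), np.float64(-0.1597), np.float64(-0.0)] -7.9
```

Call:
send_rows([
  [1, [0.01, -0.025, -0.02], -1],
  [1, [0.03, -0.065, -0.04], -3],
  [1, [0.05, -0.105, -0.0514], -5],
  [1, [0.07, -0.145, -0.0514], -6],
  [1, [0.0819, -0.1691, -0.0514], -7],
])

```text
time: 20.72
ee_pos: [621.7, -276.4, 191.9]
tool_rot: [0.998, 0.063, 0.001, 0.0]
contact_force: [-0.5, -0.7, -2.0]
finger_gap: 0.282
gripper_force: 30.0
```

Call:
send_rows([
  [1, [0.025, -0.038, 0], -2],
  [1, [0.05, -0.076, 0], -4],
  [1, [0.075, -0.112, 0], -6],
  [1, [0.095, -0.142, 0], -7],
  [1, [0.1065, -0.1597, 0], -7.9],
])

```text
time: 21.35
ee_pos: [707.1, -105.4, 191.3]
tool_rot: [0.991, 0.131, 0.001, 0.0]
contact_force: [0.0, -0.5, -1.1]
finger_gap: 0.279
gripper_force: 30.0
```

Call:
send_rows([
  [1, [0, 0, 0], 0],
  [1, [0, 0, 0], 0],
  [1, [0, 0, 0], 0],
  [1, [0, 0, 0], 0],
  [1, [0, 0, 0], 0],
])

```text
time: 21.98
ee_pos: [706.0, -109.0, 190.0]
tool_rot: [0.992, 0.129, -0.0, -0.0]
contact_force: [0.2, 0.3, -2.3]
finger_gap: 0.28
gripper_force: 30.0
```

```bash
python3 - <<'E'
from h import *
plan((706.2,-108.5,90,14.9),(706.2,-108.5,67.5,14.9))
E
```

```text
at [ 706. -109.  190.] 14.9 gap 0.28 F [ 0.2  0.3 -2.3]
[np.float64(0.0003), np.float64(-0.0005), np.float64(0.1)] -0.0
[np.float64(0.0), np.float64(0.0), np.float64(0.0225)] -0.0
```

Call:
send_rows([
  [1, [0, -0.0005, 0.03], 0],
  [1, [0, -0.0005, 0.06], 0],
  [1, [0, -0.0005, 0.085], 0],
  [1, [0, -0.0005, 0.1], 0],
  [1, [0, -0.0005, 0.1], 0],
])

```text
time: 22.6
ee_pos: [705.3, -107.8, 88.7]
tool_rot: [0.992, 0.13, -0.001, -0.001]
contact_force: [-0.1, -0.6, -2.5]
finger_gap: 0.284
gripper_force: 30.0
```

Call:
send_rows([
  [1, [0, 0, 0.006], 0],
  [1, [0, 0, 0.012], 0],
  [1, [0, 0, 0.017], 0],
  [1, [0, 0, 0.0215], 0],
  [1, [0, 0, 0.0215], 0],
])

```text
time: 23.22
ee_pos: [705.7, -107.8, 67.9]
tool_rot: [0.992, 0.13, -0.0, -0.0]
contact_force: [-0.3, -1.3, -3.1]
finger_gap: 0.28
gripper_force: 30.0
```

Call:
send_rows([
  [1, [0, 0, 0], 0],
  [1, [0, 0, 0], 0],
])

```text
time: 23.48
ee_pos: [706.3, -108.1, 68.9]
tool_rot: [0.992, 0.13, 0.0, 0.0]
contact_force: [1.0, 1.0, -2.3]
finger_gap: 0.283
gripper_force: 30.0
```

Call:
send_rows([
  [1, [0, 0, 0.0008], 0],
  [1, [0, 0, 0.0015], 0],
  [1, [0, 0, 0.0015], 0],
])

```text
time: 23.85
ee_pos: [706.2, -108.0, 67.3]
tool_rot: [0.992, 0.13, 0.0, 0.0]
contact_force: [-0.6, 0.3, -0.6]
finger_gap: 0.28
gripper_force: 30.0
```

Call:
send_rows([
  [0, [0, 0, 0], 0],
  [-0.8, [0, 0, 0], 0],
  [-0.8, [0, 0, 0], 0],
  [-0.8, [0, 0, 0], 0],
  [-0.8, [0, 0, 0], 0],
])

```text
time: 24.48
ee_pos: [706.1, -108.0, 67.0]
tool_rot: [0.992, 0.13, -0.0, 0.0]
contact_force: [-0.6, -0.0, -0.2]
finger_gap: 0.799
gripper_force: 0.0
```

Call:
send_rows([
  [-0.8, [0, 0, 0], 0],
  [-0.8, [0, 0, 0], 0],
  [-0.8, [0, 0, -0.04], 0],
  [-0.8, [0, 0, -0.08], 0],
  [-0.8, [0, 0, -0.13], 0],
])

```text
time: 25.1
ee_pos: [705.3, -107.8, 197.2]
tool_rot: [0.992, 0.13, -0.001, -0.0]
contact_force: [0.2, -1.3, -1.0]
finger_gap: 0.901
gripper_force: 0.0
```

```bash
python3 - <<'E'
from h import *
plan()
p,d=read_camera("scene");X=pts("scene",d)
m=(np.linalg.norm(X[...,:2]-[706,-109],axis=-1)<35)&(X[...,2]>100)&(X[...,2]<124)
q=X[m]
print(len(q)); 
if len(q)>10: print(q.mean(0),cv2.minAreaRect(q[:,:2].astype(np.float32)))
tags()
cv2.imwrite("pics/c3.png",cv2.resize(p[140:280,230:410],(720,560)))
E
```

```text
at [ 705.3 -107.8  197.2] 14.9 gap 0.901 F [ 0.2 -1.3 -1. ]
0
top 144 [22  8] [ 452.  -262.9   27. ] depth [ 451.2 -263.5   25. ]
top 137 [22  8] [ 444.9 -366.8   27. ] depth [ 444.2 -367.    25.3]
top 112 [12 12] [ 433.3 -447.4   27. ] depth [ 433.1 -447.9   25.3]
scene 63 [10  8] [ 431.2 -450.    27. ] depth [ 431.4 -450.7   25.7]
scene 82 [17 12] [ 442.2 -369.    27. ] depth [ 443.5 -370.3   25.5]
scene 91 [19 11] [ 449.4 -264.8   27. ] depth [ 450.2 -266.5   25.4]
```

View pics/c3.png

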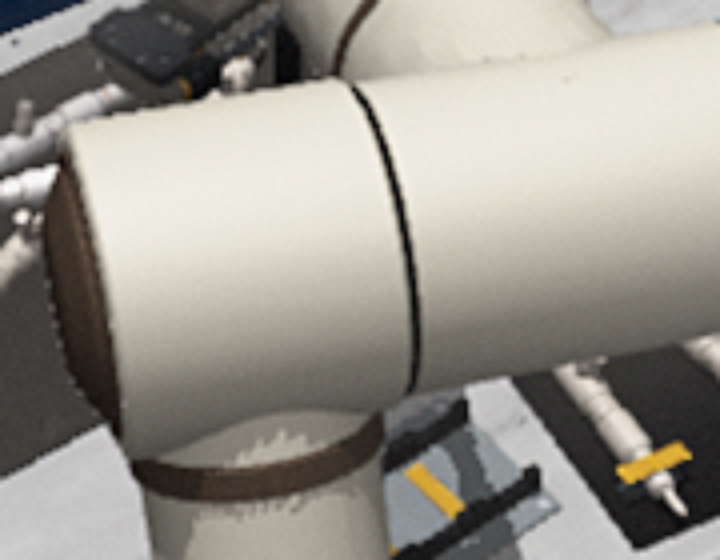

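```bash
python3 - <<'E'
from h import *
plan((523.3,-271,120,-5.5),(523.3,-271,7,-5.5))
E
```

```text
at [ 708.3 -108.6  201.8] 14.9 gap 0.9 F [ 0.1  0.3 -1.3]
[np.float64(-0.2205), np.float64(0.1093), np.float64(0.0818)] 20.4
[np.float64(0.0), np.float64(-0.0), np.float64(0.113)] -0.0
```

Call:
send_rows([
  [-1, [-0.045, 0.022, 0], 4],
  [-1, [-0.09, 0.044, 0], 8],
  [-1, [-0.135, 0.066, 0.03], 12],
  [-1, [-0.18, 0.088, 0.06], 16],
  [-1, [-0.2205, 0.1093, 0.08], 20.4],
])

```text
time: 25.88
ee_pos: [518.2, -270.0, 113.8]
tool_rot: [0.999, -0.049, -0.002, -0.001]
contact_force: [-0.0, -1.0, -0.4]
finger_gap: 1.0
gripper_force: 0.0
```

Call:
send_rows([
  [-1, [0, 0, 0], 0],
  [-1, [0, 0, 0], 0],
  [-1, [0, 0, 0], 0],
])

```text
time: 26.25
ee_pos: [522.2, -269.7, 117.5]
tool_rot: [0.999, -0.047, 0.001, 0.0]
contact_force: [-0.8, -0.7, 0.1]
finger_gap: 0.999
gripper_force: 0.0
```

```bash
python3 - <<'E'
from h import *
plan((523.3,-271,7,-5.5))
p,d=read_camera("top");X=pts("top",d)
m=(np.linalg.norm(X[...,:2]-[706,-109],axis=-1)<35)&(X[...,2]>112)&(X[...,2]<125)
q=X[m];print("cap",len(q),q.mean(0) if len(q) else 0, cv2.minAreaRect(q[:,:2].astype(np.float32)) if len(q)>5 else 0)
tags()
cv2.imwrite("pics/c4.png",np.hstack([cv2.resize(p[150:240,280:370],(380,380)),cv2.resize(p[225:335,370:490],(415,380))]))
E
```

```text
at [ 522.2 -269.7  117.5] -5.4 gap 0.999 F [-0.8 -0.7  0.1]
[np.float64(0.0012), np.float64(0.0011), np.float64(0.1105)] 0.1
cap 198 [ 706.56593418 -106.47904949  117.0479442 ] ((706.8074340820312, -106.57707214355469), (34.22438430786133, 29.908918380737305), 14.763388633728027)
top 84 [20  6] [ 452.  -262.4   27. ] depth [ 451.4 -261.5   25.3]
top 114 [13 12] [ 433.3 -447.5   27. ] depth [ 433.2 -448.    25.1]
scene 72 [17 10] [ 442.4 -369.9   27. ] depth [ 442.9 -370.3   25.9]
scene 65 [19 10] [ 449.3 -264.5   27. ] depth [ 450.4 -266.4   25.7]
```

View pics/c4.png

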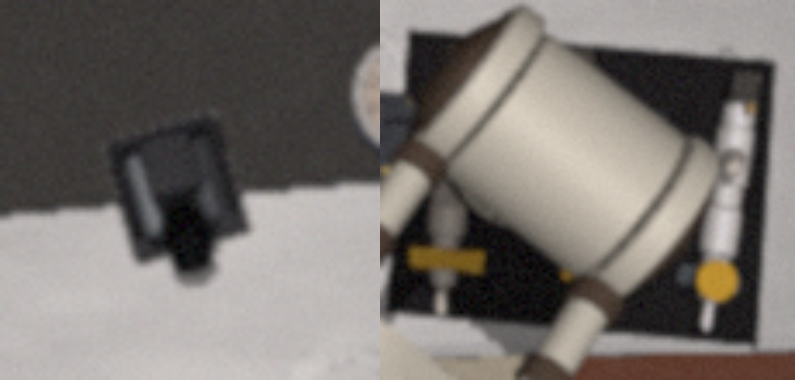

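The reader is back upright in its dock, about 3 mm from its old spot, with the same height and yaw. The injectors are unmoved. I'll grasp the left one.

Call:
send_rows([
  [-1, [0.001, 0.001, 0.035], 0],
  [-1, [0.001, 0.001, 0.07], 0],
  [-1, [0.001, 0.001, 0.095], 0],
  [-1, [0.001, 0.001, 0.109], 0],
  [-1, [0.001, 0.001, 0.109], 0],
])

```text
time: 27.02
ee_pos: [521.8, -270.9, 7.4]
tool_rot: [0.999, -0.048, -0.001, -0.0]
contact_force: [1.2, -0.4, 0.6]
finger_gap: 1.003
gripper_force: 0.0
```

Call:
send_rows([
  [0, [0, 0, 0], 0],
  [1, [0, 0, 0], 0],
  [1, [0, 0, 0], 0],
  [1, [0, 0, 0], 0],
  [1, [0, 0, 0], 0],
], grip_force=40)

```text
time: 27.65
ee_pos: [522.0, -271.4, 8.1]
tool_rot: [0.999, -0.048, 0.0, 0.0]
contact_force: [-0.1, -0.3, 0.2]
finger_gap: 0.483
gripper_force: 0.0
```

Call:
send_rows([
  [1, [0, 0, 0], 0],
  [1, [0, 0, 0], 0],
  [1, [0, 0, 0], 0],
])

```text
time: 28.02
ee_pos: [522.0, -271.7, 8.0]
tool_rot: [0.999, -0.048, 0.0, 0.0]
contact_force: [0.4, -1.0, -2.0]
finger_gap: 0.263
gripper_force: 40.0
```

Call:
send_rows([
  [1, [0, 0, -0.012], 0],
  [1, [0, 0, -0.03], 0],
  [1, [0, 0, -0.055], 0],
  [1, [0, 0, -0.08], 0],
  [1, [0, 0, -0.1], 0],
])

```text
time: 28.65
ee_pos: [522.3, -271.6, 110.1]
tool_rot: [0.999, -0.048, 0.001, 0.0]
contact_force: [-0.0, -0.1, -5.1]
finger_gap: 0.261
gripper_force: 40.0
```

Call:
send_rows([
  [1, [0, 0, 0], 0],
  [1, [0, 0, 0], 0],
])

```text
time: 28.9
ee_pos: [521.4, -270.9, 107.1]
tool_rot: [0.999, -0.048, -0.001, -0.001]
contact_force: [0.4, 0.3, -6.1]
finger_gap: 0.262
gripper_force: 40.0
```

```bash
python3 - <<'E'
from h import *
plan((512.5,-53.8,105,5.9),(512.5,-53.8,18.5,5.9))
E
```

```text
at [ 521.4 -270.9  107.1] -5.5 gap 0.262 F [ 0.4  0.3 -6.1]
[np.float64(-0.0296), np.float64(-0.2152), np.float64(0.0021)] -11.4
[np.float64(0.0), np.float64(0.0), np.float64(0.0865)] -0.0
```

Call:
send_rows([
  [1, [-0.004, -0.03, 0], -2],
  [1, [-0.011, -0.08, 0], -5],
  [1, [-0.018, -0.13, 0], -8],
  [1, [-0.025, -0.18, 0], -10],
  [1, [-0.0296, -0.2152, 0], -11.4],
])

```text
time: 29.52
ee_pos: [511.6, -51.9, 106.4]
tool_rot: [0.999, 0.052, -0.001, -0.001]
contact_force: [0.4, 1.0, -6.1]
finger_gap: 0.258
gripper_force: 40.0
```

Call:
send_rows([
  [1, [0, 0, 0], 0],
  [1, [0, 0, 0], 0],
  [1, [0, 0, 0], 0],
  [1, [0, 0, 0], 0],
  [1, [0, 0, 0], 0],
])

```text
time: 30.15
ee_pos: [513.1, -54.9, 108.0]
tool_rot: [0.999, 0.051, -0.0, -0.0]
contact_force: [0.4, -0.7, -5.0]
finger_gap: 0.266
gripper_force: 40.0
```

```bash
python3 - <<'E'
from h import *
plan((512.5,-53.8,19.2,5.9))
E
```

```text
at [513.1 -54.9 108. ] 5.8 gap 0.266 F [ 0.4 -0.7 -5. ]
[np.float64(-0.0005), np.float64(-0.0011), np.float64(0.0888)] -0.1
```

Call:
send_rows([
  [1, [-0.0005, -0.001, 0.03], 0],
  [1, [-0.0005, -0.001, 0.055], 0],
  [1, [-0.0005, -0.001, 0.07], 0],
  [1, [-0.0005, -0.001, 0.08], 0],
  [1, [-0.0005, -0.001, 0.085], 0],
])

```text
time: 30.78
ee_pos: [512.9, -53.6, 23.0]
tool_rot: [0.999, 0.051, 0.0, 0.0]
contact_force: [0.2, -0.9, -5.5]
finger_gap: 0.262
gripper_force: 40.0
```

Call:
send_rows([
  [1, [0, 0, 0.002], 0],
  [1, [0, 0, 0.003], 0],
  [1, [0, 0, 0.003], 0],
  [1, [0, 0, 0.003], 0],
])

```text
time: 31.28
ee_pos: [512.8, -53.5, 20.3]
tool_rot: [0.999, 0.051, 0.0, 0.0]
contact_force: [-0.4, -0.9, -4.9]
finger_gap: 0.261
gripper_force: 40.0
```

```bash
python3 - <<'E'
from h import *
plan((512.5,-53.8,19.2,5.9))
E
```

```text
at [512.8 -53.5  20.3] 5.9 gap 0.261 F [-0.4 -0.9 -4.9]
[np.float64(-0.0003), np.float64(0.0003), np.float64(0.0011)] 0.0
```

Call:
send_rows([
  [1, [0, 0, 0.0013], 0],
  [1, [0, 0, 0.0013], 0],
  [0.2, [0, 0, 0.0013], 0],
  [-0.2, [0, 0, 0.0013], 0],
  [-0.2, [0, 0, 0.0013], 0],
])

```text
time: 31.9
ee_pos: [513.0, -53.6, 19.1]
tool_rot: [0.999, 0.051, 0.0, 0.0]
contact_force: [-0.4, -0.2, 0.3]
finger_gap: 0.564
gripper_force: 0.0
```

Call:
send_rows([
  [-0.2, [0, 0, 0], 0],
  [-0.2, [0, 0, 0], 0],
  [-0.2, [0, 0, -0.03], 0],
  [-0.2, [0, 0, -0.06], 0],
  [-0.2, [0, 0, -0.1], 0],
])

```text
time: 32.52
ee_pos: [511.7, -53.2, 118.9]
tool_rot: [0.999, 0.051, -0.001, -0.0]
contact_force: [0.3, 0.4, 0.2]
finger_gap: 0.6
gripper_force: 0.0
```

```bash
python3 - <<'E'
from h import *
plan((516.4,-364.7,120,2.5))
tags()
E
```

```text
at [511.7 -53.2 118.9] 5.9 gap 0.6 F [0.3 0.4 0.2]
[np.float64(-0.0274), np.float64(0.3104), np.float64(-0.0011)] 3.4
top 139 [22  8] [ 444.9 -366.6   27. ] depth [ 444.4 -368.    25.1]
top 118 [13 12] [ 433.5 -447.5   27. ] depth [ 433.2 -448.2   24.7]
```

```bash
cat >> h.py <<'E'
def inj(c0,half=48):
    """injector body near the tag point c0 (world xy): axis by depth points above the mat, top view"""
    p,d=read_camera("top");X=pts("top",d)
    m=(d>0)&(X[...,2]>14)&(X[...,2]<60)&(abs(X[...,1]-c0[1])<half)&(X[...,0]>390)&(X[...,0]<610)
    c,a,w=axis(X[m][:,:2]);print("inj",m.sum(),c.round(1),round(a,2),w.round(1));return p,X
E
python3 - <<'E'
from h import *
inj((444,-367));inj((433,-458),40)
E
```

```text
inj 769 [ 501. -364.] 2.84 [ 8.1 51.1]
inj 664 [ 493.2 -457.9] -10.72 [ 6.4 47.4]
```

Call:
send_rows([
  [-0.6, [-0.005, 0.06, 0], 1],
  [-1, [-0.011, 0.12, 0], 1.5],
  [-1, [-0.016, 0.18, 0], 2],
  [-1, [-0.022, 0.24, 0], 3],
  [-1, [-0.0274, 0.3, 0], 3.4],
])

```text
time: 33.35
ee_pos: [514.9, -355.6, 116.3]
tool_rot: [1.0, 0.022, -0.001, -0.001]
contact_force: [0.1, 0.5, 0.4]
finger_gap: 1.0
gripper_force: 0.0
```

Call:
send_rows([
  [-1, [0, 0.01, 0], 0],
  [-1, [0, 0.01, 0], 0],
  [-1, [0, 0.01, 0], 0],
  [-1, [0, 0.01, 0], 0],
])

```text
time: 33.85
ee_pos: [516.8, -363.0, 118.5]
tool_rot: [1.0, 0.023, -0.0, -0.0]
contact_force: [-1.0, 0.3, 0.3]
finger_gap: 1.003
gripper_force: 0.0
```

```bash
python3 - <<'E'
from h import *
plan((516.4,-364.7,8,2.5))
tags()
E
```

```text
at [ 516.8 -363.   118.5] 2.6 gap 1.003 F [-1.   0.3  0.3]
[np.float64(-0.0005), np.float64(0.0017), np.float64(0.1105)] 0.1
top 66 [17  6] [ 444.5 -371.2   27. ] depth [ 444.  -370.8   26. ]
top 69 [10 10] [ 435.  -448.7   27. ] depth [ 435.3 -448.9   25.2]
scene 56 [10  8] [ 431.2 -450.7   27. ] depth [ 431.4 -452.9   26.4]
scene 64 [16 10] [ 442.3 -367.9   27. ] depth [ 443.3 -368.8   25.6]
```

Call:
send_rows([
  [-1, [0, 0.001, 0.035], 0],
  [-1, [0, 0.0015, 0.07], 0],
  [-1, [0, 0.0015, 0.095], 0],
  [-1, [0, 0.0015, 0.11], 0],
  [-1, [0, 0.0015, 0.11], 0],
])

```text
time: 34.58
ee_pos: [516.2, -365.3, 7.9]
tool_rot: [1.0, 0.022, -0.001, -0.001]
contact_force: [0.1, -0.4, 0.4]
finger_gap: 1.0
gripper_force: 0.0
```

Call:
send_rows([
  [0, [0, 0, 0], 0],
  [1, [0, 0, 0], 0],
  [1, [0, 0, 0], 0],
  [1, [0, 0, 0], 0],
  [1, [0, 0, 0], 0],
])

```text
time: 35.2
ee_pos: [516.6, -366.1, 8.8]
tool_rot: [1.0, 0.022, 0.0, 0.0]
contact_force: [0.2, -1.0, -0.8]
finger_gap: 0.479
gripper_force: 0.0
```

Call:
send_rows([
  [1, [0, 0, 0], 0],
  [1, [0, 0, 0], 0],
  [1, [0, 0, 0], 0],
])

```text
time: 35.58
ee_pos: [516.6, -366.2, 8.7]
tool_rot: [1.0, 0.022, 0.0, 0.0]
contact_force: [0.0, -0.5, -0.6]
finger_gap: 0.261
gripper_force: 40.0
```

Call:
send_rows([
  [1, [0, 0, -0.012], 0],
  [1, [0, 0, -0.03], 0],
  [1, [0, 0, -0.055], 0],
  [1, [0, 0, -0.08], 0],
  [1, [0, 0, -0.1], 0],
])

```text
time: 36.2
ee_pos: [517.0, -366.3, 110.8]
tool_rot: [1.0, 0.022, 0.001, 0.001]
contact_force: [0.4, -0.0, -5.8]
finger_gap: 0.259
gripper_force: 40.0
```

Call:
send_rows([
  [1, [0, 0, 0], 0],
  [1, [0, 0, 0], 0],
])

```text
time: 36.45
ee_pos: [516.1, -365.5, 107.7]
tool_rot: [1.0, 0.022, -0.001, -0.001]
contact_force: [-0.1, -0.0, -6.1]
finger_gap: 0.262
gripper_force: 40.0
```

```bash
python3 - <<'E'
from h import *
plan((524.5,-169.2,107,5.9))
E
```

```text
at [ 516.1 -365.5  107.7] 2.5 gap 0.262 F [-0.1 -0.  -6.1]
[np.float64(0.017), np.float64(-0.1958), np.float64(0.0007)] -3.4
```

Call:
send_rows([
  [1, [0.003, -0.03, 0], -1],
  [1, [0.007, -0.08, 0], -1.5],
  [1, [0.011, -0.13, 0], -2],
  [1, [0.014, -0.17, 0], -3],
  [1, [0.017, -0.196, 0], -3.4],
])

```text
time: 37.08
ee_pos: [523.8, -166.9, 107.0]
tool_rot: [0.999, 0.052, -0.001, -0.001]
contact_force: [-0.6, 0.5, -5.4]
finger_gap: 0.26
gripper_force: 40.0
```

Call:
send_rows([
  [1, [0, 0, 0], 0],
  [1, [0, 0, 0], 0],
  [1, [0, 0, 0], 0],
  [1, [0, 0, 0], 0],
  [1, [0, 0, 0], 0],
])

```text
time: 37.7
ee_pos: [525.0, -170.0, 108.7]
tool_rot: [0.999, 0.051, 0.0, -0.0]
contact_force: [-0.3, -0.2, -5.7]
finger_gap: 0.26
gripper_force: 40.0
```

```bash
python3 - <<'E'
from h import *
plan((524.5,-169.2,20.2,5.9))
E
```

```text
at [ 525.  -170.   108.7] 5.9 gap 0.26 F [-0.3 -0.2 -5.7]
[np.float64(-0.0005), np.float64(-0.0008), np.float64(0.0885)] -0.0
```

Call:
send_rows([
  [1, [0, -0.0005, 0.03], 0],
  [1, [0, -0.0005, 0.055], 0],
  [1, [0, -0.0005, 0.07], 0],
  [1, [0, -0.0005, 0.08], 0],
  [1, [0, -0.0005, 0.085], 0],
])

```text
time: 38.33
ee_pos: [525.3, -169.2, 23.7]
tool_rot: [0.999, 0.051, 0.0, 0.0]
contact_force: [-0.8, 0.1, -6.0]
finger_gap: 0.264
gripper_force: 40.0
```

Call:
send_rows([
  [1, [0, 0, 0.002], 0],
  [1, [0, 0, 0.003], 0],
  [1, [0, 0, 0.004], 0],
  [1, [0, 0, 0.004], 0],
  [1, [0, 0, 0.004], 0],
])

```text
time: 38.95
ee_pos: [525.1, -169.1, 19.9]
tool_rot: [0.999, 0.051, 0.0, 0.0]
contact_force: [0.7, -0.4, -5.4]
finger_gap: 0.265
gripper_force: 40.0
```

Call:
send_rows([
  [0.2, [0, 0, 0], 0],
  [-0.2, [0, 0, 0], 0],
  [-0.2, [0, 0, 0], 0],
  [-0.2, [0, 0, 0], 0],
])

```text
time: 39.45
ee_pos: [525.3, -169.2, 20.0]
tool_rot: [0.999, 0.051, 0.0, 0.0]
contact_force: [-0.6, 0.2, -0.1]
finger_gap: 0.598
gripper_force: 0.0
```

Call:
send_rows([
  [-0.2, [0, 0, 0], 0],
  [-0.2, [0, 0, 0], 0],
  [-0.2, [0, 0, -0.03], 0],
  [-0.2, [0, 0, -0.06], 0],
  [-0.2, [0, 0, -0.1], 0],
])

```text
time: 40.08
ee_pos: [524.3, -168.7, 119.9]
tool_rot: [0.999, 0.051, -0.001, -0.001]
contact_force: [0.9, -0.3, -0.1]
finger_gap: 0.599
gripper_force: 0.0
```

```bash
python3 - <<'E'
from h import *
tags();inj((433,-458),40)
plan((504.1,-462.5,120,-10.7))
E
```

```text
top 115 [13 12] [ 433.5 -447.3   27. ] depth [ 433.1 -448.2   24.5]
inj 670 [ 493.5 -457.9] -10.63 [ 6.4 46.9]
at [ 526.7 -170.   122.1] 5.9 gap 0.597 F [-0.9 -0.1 -0.4]
[np.float64(-0.0525), np.float64(0.2886), np.float64(0.0021)] 16.6
```

Call:
send_rows([
  [-0.6, [-0.01, 0.057, 0], 3],
  [-1, [-0.021, 0.115, 0], 6],
  [-1, [-0.031, 0.172, 0], 10],
  [-1, [-0.042, 0.23, 0], 13],
  [-1, [-0.0525, 0.286, 0], 16.6],
])

```text
time: 40.85
ee_pos: [501.1, -460.0, 117.4]
tool_rot: [0.996, -0.094, -0.001, -0.001]
contact_force: [0.8, 0.3, 0.1]
finger_gap: 1.001
gripper_force: 0.0
```

Call:
send_rows([
  [-1, [0, 0.002, 0], 0],
  [-1, [0, 0.002, 0], 0],
  [-1, [0, 0.002, 0], 0],
  [-1, [0, 0.002, 0], 0],
])

```text
time: 41.35
ee_pos: [502.3, -459.6, 119.7]
tool_rot: [0.996, -0.092, -0.0, -0.0]
contact_force: [-0.9, 0.3, 0.0]
finger_gap: 1.003
gripper_force: 0.0
```

```bash
python3 - <<'E'
from h import *
tags()
plan((504.1,-462.5,8.5,-10.7))
p,d=read_camera("top");cv2.imwrite("pics/c5.png",cv2.resize(p[170:330,180:490],(790,408)))
E
```

```text
scene 55 [10  7] [ 431.2 -449.8   27. ] depth [ 431.7 -450.4   26.5]
at [ 502.2 -460.1  119.9] -10.6 gap 1.0 F [-0.7 -0.1 -0.4]
[np.float64(0.0023), np.float64(0.002), np.float64(0.1114)] 0.1
```

View pics/c5.png

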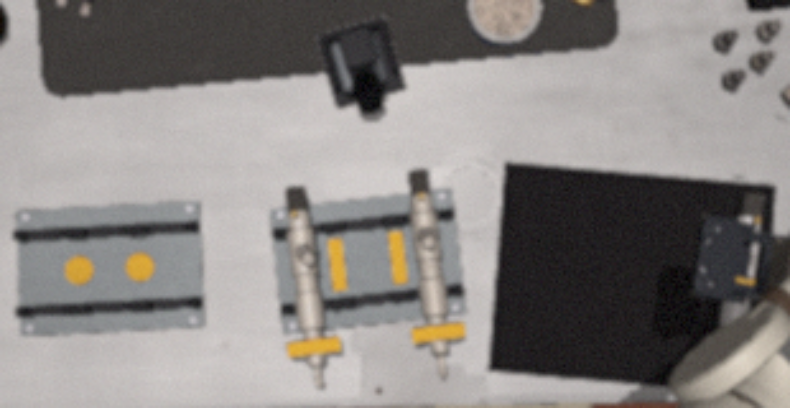

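Both oblong injectors lie in the outer lanes of the reject rack, at crop positions (310,280) and (430,260). Next is the right one.

Call:
send_rows([
  [-1, [0.002, 0.002, 0.035], 0],
  [-1, [0.002, 0.002, 0.07], 0],
  [-1, [0.002, 0.002, 0.095], 0],
  [-1, [0.002, 0.002, 0.111], 0],
  [-1, [0.002, 0.002, 0.111], 0],
])

```text
time: 42.12
ee_pos: [502.9, -462.5, 7.6]
tool_rot: [0.996, -0.093, -0.001, -0.001]
contact_force: [-0.4, 0.3, -0.2]
finger_gap: 1.002
gripper_force: 0.0
```

Call:
send_rows([
  [0, [0, 0, 0], 0],
  [1, [0, 0, 0], 0],
  [1, [0, 0, 0], 0],
  [1, [0, 0, 0], 0],
  [1, [0, 0, 0], 0],
])

```text
time: 42.75
ee_pos: [503.4, -463.3, 8.8]
tool_rot: [0.996, -0.093, 0.0, 0.0]
contact_force: [-0.6, 0.3, -0.9]
finger_gap: 0.478
gripper_force: 0.0
```

Call:
send_rows([
  [1, [0, 0, 0], 0],
  [1, [0, 0, 0], 0],
  [1, [0, 0, 0], 0],
])

```text
time: 43.12
ee_pos: [503.5, -463.4, 8.7]
tool_rot: [0.996, -0.093, 0.0, 0.0]
contact_force: [0.1, -1.2, -1.2]
finger_gap: 0.263
gripper_force: 40.0
```

Call:
send_rows([
  [1, [0, 0, -0.012], 0],
  [1, [0, 0, -0.03], 0],
  [1, [0, 0, -0.065], 0],
  [1, [0, 0, -0.1], 0],
  [1, [0, 0, -0.13], 0],
])

```text
time: 43.75
ee_pos: [503.7, -463.5, 141.6]
tool_rot: [0.996, -0.093, 0.001, 0.001]
contact_force: [-0.4, -0.1, -4.3]
finger_gap: 0.258
gripper_force: 40.0
```

Call:
send_rows([
  [1, [0, 0, 0], 0],
  [1, [0, 0, 0], 0],
])

```text
time: 44.0
ee_pos: [502.9, -462.6, 137.5]
tool_rot: [0.996, -0.093, -0.001, -0.001]
contact_force: [-0.6, -0.8, -4.0]
finger_gap: 0.266
gripper_force: 40.0
```

```bash
python3 - <<'E'
from h import *
plan((540,-260,138,-6),(540,0,138,0),(517,134.5,138,1.8),(517,134.5,20,1.8))
E
```

```text
at [ 502.9 -462.6  137.5] -10.7 gap 0.266 F [-0.6 -0.8 -4. ]
[np.float64(-0.0012), np.float64(-0.2059), np.float64(-0.0005)] -4.7
[np.float64(-0.0272), np.float64(-0.2586), np.float64(-0.0)] -6.0
[np.float64(-0.023), np.float64(-0.1345), np.float64(-0.0)] -1.8
[np.float64(0.0), np.float64(0.0), np.float64(0.118)] -0.0
```

Call:
send_rows([
  [1, [0, -0.03, 0], -1],
  [1, [0, -0.075, 0], -2],
  [1, [0, -0.12, 0], -3],
  [1, [-0.001, -0.165, 0], -4],
  [1, [-0.001, -0.206, 0], -4.7],
])

```text
time: 44.62
ee_pos: [539.6, -258.1, 136.3]
tool_rot: [0.999, -0.052, -0.002, -0.001]
contact_force: [0.2, 0.1, -3.8]
finger_gap: 0.265
gripper_force: 40.0
```

Call:
send_rows([
  [1, [-0.005, -0.05, 0], -1],
  [1, [-0.011, -0.102, 0], -2],
  [1, [-0.016, -0.154, 0], -3.5],
  [1, [-0.022, -0.206, 0], -5],
  [1, [-0.0272, -0.2586, 0], -6],
])

```text
time: 45.25
ee_pos: [539.0, 1.3, 136.7]
tool_rot: [1.0, 0.0, -0.002, -0.0]
contact_force: [-0.0, 0.4, -3.8]
finger_gap: 0.264
gripper_force: 40.0
```

Call:
send_rows([
  [1, [-0.008, -0.045, 0], -0.5],
  [1, [-0.014, -0.08, 0], -1],
  [1, [-0.018, -0.108, 0], -1.5],
  [1, [-0.021, -0.125, 0], -1.8],
  [1, [-0.023, -0.1345, 0], -1.8],
])

```text
time: 45.88
ee_pos: [516.8, 134.3, 137.7]
tool_rot: [1.0, 0.016, -0.001, 0.0]
contact_force: [0.8, 0.4, -3.9]
finger_gap: 0.262
gripper_force: 40.0
```

Call:
send_rows([
  [1, [0, 0, 0], 0],
  [1, [0, 0, 0], 0],
  [1, [0, 0, 0], 0],
  [1, [0, 0, 0], 0],
  [1, [0, 0, 0], 0],
])

```text
time: 46.5
ee_pos: [517.8, 133.6, 138.8]
tool_rot: [1.0, 0.016, 0.0, 0.0]
contact_force: [0.2, -0.0, -4.1]
finger_gap: 0.264
gripper_force: 40.0
```

```bash
python3 - <<'E'
from h import *
plan((517,134.5,20,1.8))
E
```

```text
at [517.8 133.6 138.8] 1.8 gap 0.264 F [ 0.2 -0.  -4.1]
[np.float64(-0.0007), np.float64(-0.0009), np.float64(0.1188)] -0.0
```

Call:
send_rows([
  [1, [0, -0.001, 0.04], 0],
  [1, [0, -0.001, 0.075], 0],
  [1, [0, -0.001, 0.095], 0],
  [1, [0, -0.001, 0.108], 0],
  [1, [0, -0.001, 0.114], 0],
])

```text
time: 47.12
ee_pos: [517.7, 134.8, 24.4]
tool_rot: [1.0, 0.016, -0.0, -0.0]
contact_force: [0.1, -0.5, -4.0]
finger_gap: 0.264
gripper_force: 40.0
```

Call:
send_rows([
  [1, [0, 0, 0.002], 0],
  [1, [0, 0, 0.004], 0],
  [1, [0, 0, 0.005], 0],
  [1, [0, 0, 0.005], 0],
  [1, [0, 0, 0.005], 0],
])

```text
time: 47.75
ee_pos: [517.8, 134.9, 19.9]
tool_rot: [1.0, 0.016, 0.0, 0.0]
contact_force: [-0.0, 0.4, -4.2]
finger_gap: 0.263
gripper_force: 40.0
```

Call:
send_rows([
  [0.2, [0, 0, 0], 0],
  [-0.2, [0, 0, 0], 0],
  [-0.2, [0, 0, 0], 0],
  [-0.2, [0, 0, 0], 0],
])

```text
time: 48.25
ee_pos: [517.8, 134.9, 19.9]
tool_rot: [1.0, 0.016, 0.0, -0.0]
contact_force: [0.4, -0.0, 0.0]
finger_gap: 0.597
gripper_force: 0.0
```

Call:
send_rows([
  [-0.2, [0, 0, 0], 0],
  [-0.2, [0, 0, 0], 0],
  [-0.2, [0, 0, -0.04], 0],
  [-0.2, [0, 0, -0.09], 0],
  [-0.2, [0, 0, -0.14], 0],
])

```text
time: 48.88
ee_pos: [517.3, 134.8, 161.1]
tool_rot: [1.0, 0.016, -0.0, -0.0]
contact_force: [0.9, -0.4, 0.5]
finger_gap: 0.601
gripper_force: 0.0
```

Call:
send_rows([
  [-0.2, [0, 0.06, 0], 0],
  [-0.2, [0, 0.12, 0], 0],
  [-0.2, [0, 0.18, 0], 0],
  [-0.2, [0, 0.24, 0], 0],
  [-0.2, [0, 0.3, 0], 0],
])

```text
time: 49.5
ee_pos: [526.9, -166.9, 159.8]
tool_rot: [1.0, 0.016, 0.0, 0.0]
contact_force: [0.7, 0.5, 0.5]
finger_gap: 0.602
gripper_force: 0.0
```

Call:
send_rows([
  [-0.2, [0, 0.06, 0], 0],
  [-0.2, [0, 0.12, 0], 0],
  [-0.2, [0, 0.18, 0], 0],
  [-0.2, [0, 0.2, 0], 0],
  [-0.2, [0, 0.2, 0], 0],
])

```text
time: 50.12
ee_pos: [533.1, -365.3, 159.3]
tool_rot: [1.0, 0.015, -0.0, -0.0]
contact_force: [0.2, 0.5, -0.6]
finger_gap: 0.6
gripper_force: 0.0
```

```bash
python3 - <<'E'
from h import *
plan()
p,d=read_camera("top");X=pts("top",d);cv2.imwrite("pics/c6.png",cv2.resize(p[150:330,150:490],(790,418)))
for n,c,yw,lanes in(("rej",(518.5,-110.7),5.9,(58,-58)),("pas",(518.2,136),1.8,(0,))):
    r=np.radians(yw);L=(X[...,:2]-c)@np.array([[np.cos(r),-np.sin(r)],[np.sin(r),np.cos(r)]])
    for l in lanes:
        m=(d>0)&(abs(L[...,1]-l)<14)&(abs(L[...,0])<130)&(X[...,2]>22);q=L[m];z=X[...,2][m]
        b=abs(q[:,0])<28;cc,a,w=axis(q);print(n,l,"x ext",np.percentile(q[:,0],[1,99]).round(),"y mid",q[b,1].mean().round(1),"dyaw",round(a,1),"ztop front/back",[np.percentile(z[(abs(q[:,0]-k)<8)],90).round(1) for k in(-25,8,25)])
m=(np.linalg.norm(X[...,:2]-[706,-109],axis=-1)<35)&(X[...,2]>112)&(X[...,2]<125);print("cap",X[m].mean(0))
E
```

```text
at [ 533.1 -365.3  159.3] 1.7 gap 0.6 F [ 0.2  0.5 -0.6]
rej 58 x ext [-103.   77.] y mid 58.2 dyaw 0.0 ztop front/back [np.float64(39.1), np.float64(59.6), np.float64(47.4)]
rej -58 x ext [-130.   76.] y mid -56.9 dyaw 0.8 ztop front/back [np.float64(38.5), np.float64(61.3), np.float64(48.6)]
pas 0 x ext [-101.   71.] y mid -1.6 dyaw -0.5 ztop front/back [np.float64(39.0), np.float64(60.5), np.float64(39.9)]
cap [ 706.60338242 -106.59866334  116.95815534]
```

View pics/c6.png

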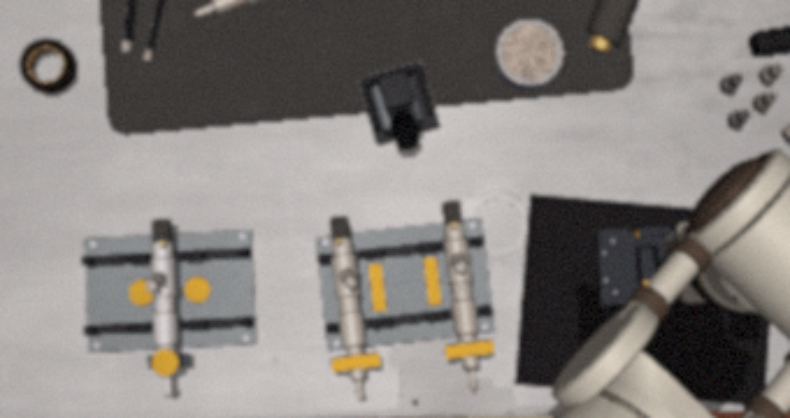

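All three injectors are seated: the barrel tops measure z = 39 mm (14 + 25), and they line up with the lanes. The reader is in its dock. I'm handing the job in.

```bash
python3 -c "
from rig import *
print(job_done())"
```

```text
the job is handed in; nothing more can be done
None
```

I scanned all three tags in order, put the reader back in its dock, laid the left and middle (oblong) injectors in the reject rack and the right (round) one in the pass rack, and handed the job in; it gave no verdict back.

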